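# Lift two cartridge cases and load the full one in the sloped cradle

### The arm

A 6-joint arm with a two-finger parallel gripper is mounted at the origin on a cart in front of the work surface, level with it; the furniture and walls round the work are solid. World frame = base frame: x ahead of the robot, y to its left, z up, the work surface at z = 0. Lengths are in m, angles in rad, forces in N, time in s.
With the tool pointing down it reaches from about 0.375 to 0.825 m from the base axis. Payload 5.5 kg.
Tool frame: the origin (TCP) lies midway between the tips of the shut fingers; the grasp point (between the pads) lies bot.grip_depth behind it (bot.grip_depth is the distance from the TCP to the grasp point, in m); z points along the fingers, y is the line along which they close (so a half turn about z gives the same grasp; the last joint's range is limited). The gripper opens to 85 mm and grips with 20 to 120 N. Pads are 22 mm wide; open, the fingers measure 114 mm over their backs; the gripper's body (76 mm by 85 mm) begins 54 mm behind the grasp point. The pads swing forward as they close: fully open they stand 13 mm farther back than shut.
Start: joints at [-1.35, 0.314, -0.047, 1.21, 0, 1.571], TCP at [0.131, -0.585, 0.231] pointing down, gripper open.
Joint ranges: [-2.67, 2.67], [-0.69, 1.73], [-1.03, 1.25], [-2.08, 2.16], [-1.42, 1.45], [-3.14, 3.14]. Speed limits (rad/s): [2.39, 2.39, 3.01, 3.14, 3.14, 3.14].

### API

Orientations are given as a unit quaternion [w, x, y, z].
In Python, from plant import bot gives the robot as it stands. Calls block until the motion is done:
- bot.move_to(position, orientation): joint-space move of the TCP to a pose.
- bot.move_straight(position, v=0.15, rotation=None, max_force=None): straight line of the TCP; rotation=None keeps the orientation; v is the mean speed in m/s. With max_force (N) it stops when the force on the tool has changed by that much, and returns True; else False.
- bot.goto_joints(angles): joint-space move.
- bot.command_gripper(opening, newtons=None): finger opening in m; newtons is the grip in N (None keeps the last); returns when the fingers have stopped.
- bot.wait(seconds).
- bot.inverse_kinematics(position, orientation): joint angles nearest the present ones, or None.
- bot.state(): the state.
- bot.camera(name): name is "scene" or "top"; returns a dict with "frame" (480x640x3 uint8, red, green, blue), "K" (3x3 intrinsics, pixels), "k1" (the pictures are not rectified: a ray, as slopes to the right and down, at radius r is drawn at 1 + k1 r^2 times it, then the intrinsics apply), "R" (3x3) and "t" (3): a world point X has camera coordinates R X + t. Camera axes: x right, y down, z forward; pixel columns grow to the right and rows downward; lengths in m; the calibration is good to about 2 mm. A picture is of the moment at which its call begins. There is no depth.
A pose or a line that the arm cannot do raises bot.PlanningError and nothing moves.
- bot.close_job(): hands the job in; it is judged then, once.
The state is a dict: "clock": time; "joint_positions": joint angles; "joint_velocities": joint speeds; "effort": joint torques, N m; "tool_pos": TCP position; "orientation": TCP orientation; "ft_force": force on the tool from outside, world axes, zero at the start; "ft_torque": the same for the moment, N m; "gripper_width": finger opening in m; "grasp_force": force on a finger pad.
Only numpy, scipy, OpenCV 4.12 (cv2) and the standard library are available. Lean on these libraries where they do the work, as an engineer would, in place of code of your own. Each camera call takes 0.05 s, during which the arm holds its last target. There are 200 camera calls.

### The job

Two identical closed cartridge cases lie on the pump cabinet; one is full, the other spent and much lighter. Lift the left-hand case well clear and set it down again, then lift the right-hand one, to feel which is heavier; then gently lay the heavier one, lid up, in the sloped cradle: flat on the sloping bed, lengthwise between the side guides, its lower end down at the stop. Leave the lighter case lying flat on the cabinet top, and leave the bottles, beaker and timer undisturbed.

Things in the scene. Friction and masses are not known exactly. Their poses are not given: they have to be found in the camera images.
- case_left_c (a point): centre of the left-hand (larger y) closed case (28 mm above its underside): black, dark grey lid, a steel clasp at each end; 120 mm long (x), 50 wide (y), 56 high (z up), rigid; lies flat, yaw within 0.3; pinch across the 50 mm at mid-length. Full case 0.62 to 0.78 kg, spent one 0.26 to 0.30 kg; which is which varies, cannot be seen, only felt. Contents shift 1 to 2 mm.
- case_right_c (a point): centre of the right-hand (smaller y) closed case (28 mm above its underside): black, dark grey lid, a steel clasp at each end; 120 mm long (x), 50 wide (y), 56 high (z up), rigid; lies flat, yaw within 0.3; pinch across the 50 mm at mid-length. Outwardly identical to the left-hand one; may be the full or the spent one.
- cradle_bed: bed of a fixed aluminium cradle, 138 x 76 mm, sloping 35 degrees: x up the slope (away from the robot, turned sideways up to 0.3), y across, z the bed's normal, leaning towards the robot. Origin on the bed's surface, 56 mm over the cabinet top; a seated case has its centre at (0, 0, 28 mm) here, length along x, either way round. Lay it in already tilted to the slope; do not drop or tip it in.
- cradle_stop (a point): middle of the inner face of the cradle's lower stop, at bed level: x = -61.5 mm in the bed's frame, whose axes it shares. The stop is 21 mm high. Side guides are 12 mm high, 60 mm apart inside (5 mm to spare each side), at bed x = -60 to -32 and 42 to 64 mm; from -32 to 42 mm the sides are open for fingers.
- beaker: bystander: 56 mm wide, 70 mm high glass beaker near the right edge; origin at the centre of its underside
- small_bottle: bystander: 55 mm wide, 108 mm high clear bottle with a screw cap at the right edge; origin at the centre of its underside
- timer: bystander: 48 x 68 x 16 mm white bench timer lying at the near right corner; origin at the centre of its underside
- wash_bottle: bystander: white wash bottle 81 mm wide, 234 mm high with its spout, at the far left; origin at the centre of its underside
Not all that is in view belongs to the job. Leave any green look-alike of the part that bears case_right_c alone.

How it is judged:
On the way, in this order (a step that is already met when the one before it is completed fails the run):
1. the left-hand case is lifted at least 15 mm clear while the right-hand one stays down (height (world z) of case_left_c above 0.043 m and height (world z) of case_right_c below 0.034 m), for 0.2 s.
2. the left-hand case is down on the cabinet top again and the right-hand one is lifted at least 15 mm clear (height (world z) of case_right_c above 0.043 m and height (world z) of case_left_c below 0.034 m), for 0.2 s.
At the end, for the whole second after the job is handed in: The heavier case (bed load over 5 N) lies lid up in the cradle, flat to 0.1 rad, along the slope to 0.17 rad, centre within 8 mm sideways and -6 to +10 mm up the slope of its seated place; the lighter case lies flat on the cabinet top; both at rest (((x of case_left_c in the frame of cradle_bed between -0.006 and 0.01 m and y of case_left_c in the frame of cradle_bed between -0.008 and 0.008 m and z of case_left_c in the frame of cradle_bed between 0.022 and 0.033 m and angle between the z axis of case_left_c and the z axis of cradle_bed, either way round below 0.1 rad and angle between the x axis of case_left_c and the x axis of cradle_bed, either way round below 0.17 rad and angle between case_left_c's own z axis and vertical below 0.9 rad and contact force between case_left and cradle_bed above 5 N and linear speed of each of case_left, case_right below 0.02 m/s and height (world z) of case_right_c below 0.034 m and angle between case_right_c's own z axis and vertical below 0.1 rad) or (x of case_right_c in the frame of cradle_bed between -0.006 and 0.01 m and y of case_right_c in the frame of cradle_bed between -0.008 and 0.008 m and z of case_right_c in the frame of cradle_bed between 0.022 and 0.033 m and angle between the z axis of case_right_c and the z axis of cradle_bed, either way round below 0.1 rad and angle between the x axis of case_right_c and the x axis of cradle_bed, either way round below 0.17 rad and angle between case_right_c's own z axis and vertical below 0.9 rad and contact force between case_right and cradle_bed above 5 N and linear speed of each of case_right, case_left below 0.02 m/s and height (world z) of case_left_c below 0.034 m and angle between case_left_c's own z axis and vertical below 0.1 rad))); the robot touches nothing.
It fails at once if a case is dropped or tipped into the cradle: it touches the bed while moving faster than 0.35 m/s or turning faster than 6 rad/s ((contact force between case_left and cradle_bed above 0.5 N and (linear speed of case_left above 0.35 m/s or angular speed of case_left above 6 rad/s)) or (contact force between case_right and cradle_bed above 0.5 N and (linear speed of case_right above 0.35 m/s or angular speed of case_right above 6 rad/s))).
It fails at once if a bystander is moved more than 30 mm (distance of any of beaker, small_bottle, timer, wash_bottle from where it was at the start of the episode above 0.03 m).
It also fails if it takes over 72 s, if anything falls off the work surface, if the arm or the gripper's body presses on something with over 40 N, if the wrist force passes 120 N, or if a joint passes its speed limit or range.

## Working session

There is one attempt and no reset: what is moved stays moved. The work goes in short steps, each a Python script; the robot and the scene stay as the last script left them, time stands still between calls to the robot, and variables do not carry over. Pictures are saved under pics/ and viewed, at most 10 in all, crops included, and the job is handed in when it is done.

```bash
ls; mkdir -p pics; python3 - <<'E'
from plant import bot
import cv2,numpy as np,pickle
for n in("scene","top"):
    c=bot.camera(n);pickle.dump(c,open(n+".pkl","wb"));cv2.imwrite(f"pics/{n}0.png",c["frame"][:,:,::-1]);print(n,c["K"],c["k1"],c["R"],c["t"])
print(bot.grip_depth,bot.state())
E
```

```text
pics
scene [[434.92824635   0.         321.03859034]
 [  0.         434.92824635 237.91950967]
 [  0.           0.           1.        ]] 0.03597995953470617 [[-0.79570779 -0.60551246  0.01427466]
 [-0.31122839  0.38854156 -0.8672787 ]
 [ 0.51960176 -0.6945431  -0.49761821]] [0.44842333 0.23813418 0.73772025]
top [[565.84330947   0.         325.03585566]
 [  0.         565.84330947 245.29641464]
 [  0.           0.           1.        ]] 0.05017998599528367 [[ 0.01050507 -0.99968416  0.02283034]
 [-0.98775158 -0.0139289  -0.1554117 ]
 [ 0.15568061 -0.0209181  -0.98758594]] [-0.00369493  0.58123649  1.22710893]
0.0187 {'clock': 0.1, 'joint_positions': array([-1.34997540e+00,  3.14157093e-01, -4.79889268e-02,  1.21023186e+00,
       -1.50603842e-05,  1.57081023e+00]), 'joint_velocities': array([0.00091885, 0.00079885, 0.00351938, 0.00170669, 0.00053279,
       0.00115666]), 'effort': array([-6.36329478e-04, -5.40766633e+01,  3.40540910e+01,  1.11924601e-02,
       -1.27577803e-05, -1.34124801e-05]), 'tool_pos': array([ 0.13129501, -0.58490381,  0.23051542]), 'orientation': array([-7.85132651e-04,  9.93911409e-01,  1.10179337e-01, -9.46226931e-05]), 'ft_force': array([-0.38716512, -0.05831668,  0.87976851]), 'ft_torque': array([ 0.00073324, -0.05548537, -0.00062488]), 'grasp_force': 0.0, 'gripper_width': 0.0855538475775456}
```

View pics/top0.png

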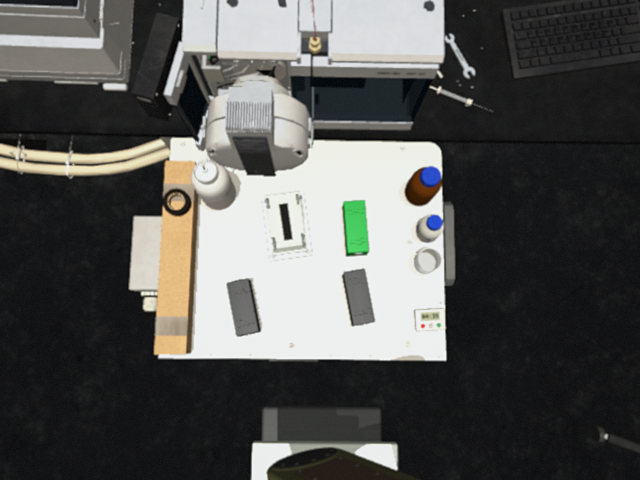

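View pics/scene0.png

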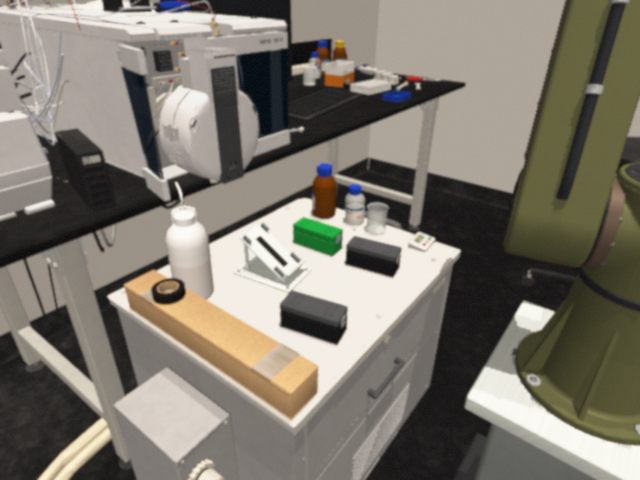

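The top view shows the left case at (243,307), the right case at (358,297), the green look-alike at (356,228, not to be touched) and the cradle at (288,222). The scene view agrees: left case (313,316), right case (373,255), cradle (270,255). Other dark things that could be confused with the cases are the cradle slot (286,222), the tape roll (177,201) and the pump front. I choose the two black boxes. Next I measure them and crop the cradle.

```bash
cat > h.py <<'E'
import cv2,numpy as np,pickle
from scipy.spatial.transform import Rotation as Ro
def und(c,p):
    d=np.array([c["k1"],0,0,0,0]);return cv2.undistortPoints(np.array(p,float).reshape(-1,1,2),c["K"],d)[:,0]
def cast(c,p,z):
    u=und(c,p);r=np.c_[u,np.ones(len(u))]@c["R"];C=-c["R"].T@c["t"];return C+r*((z-C[2])/r[:,2])[:,None]
def proj(c,X):
    X=np.array(X,float).reshape(-1,3);return cv2.projectPoints(X,cv2.Rodrigues(c["R"])[0],c["t"],c["K"],np.array([c["k1"],0,0,0,0]))[0][:,0]
def tri(c1,p1,c2,p2):
    a,b=und(c1,p1),und(c2,p2);P=lambda c:np.c_[c["R"],c["t"]]
    X=cv2.triangulatePoints(P(c1),P(c2),a.T,b.T);return (X[:3]/X[3]).T
def cases(c):
    m=(c["frame"].max(2)<105).astype(np.uint8)
    m[:, :205]=0;m[:, 410:]=0;m[:255]=0;m[352:]=0
    out=[]
    for k in cv2.findContours(m,cv2.RETR_EXTERNAL,cv2.CHAIN_APPROX_NONE)[0]:
        if cv2.contourArea(k)<600:continue
        b=cv2.boxPoints(cv2.minAreaRect(k));X=cast(c,b,.028)
        e=[X[1]-X[0],X[2]-X[1]];e.sort(key=np.linalg.norm);v=e[1]*np.sign(e[1][0])
        out.append((X.mean(0),np.arctan2(v[1],v[0]),np.linalg.norm(e,axis=1)))
    return sorted(out,key=lambda o:-o[0][1])
E
python3 - <<'E'
from h import *
t=pickle.load(open("top.pkl","rb"));s=pickle.load(open("scene.pkl","rb"))
for o in cases(t):print(o)
a=cv2.resize(t["frame"][180:270,255:320],None,fx=6,fy=6,interpolation=cv2.INTER_CUBIC)
b=cv2.resize(s["frame"][218:298,228:318],None,fx=6,fy=6,interpolation=cv2.INTER_CUBIC)
o=np.zeros((540,390+540,3),np.uint8);o[:,:390]=a;o[:480,390:]=b
o=np.clip(o.astype(float),0,255)
o=(255*(o/255)**2.5).astype(np.uint8)
cv2.imwrite("pics/c1.png",cv2.resize(o,None,fx=.86,fy=.86)[:,:,::-1])
E
```

```text
(no output)
```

View pics/c1.png

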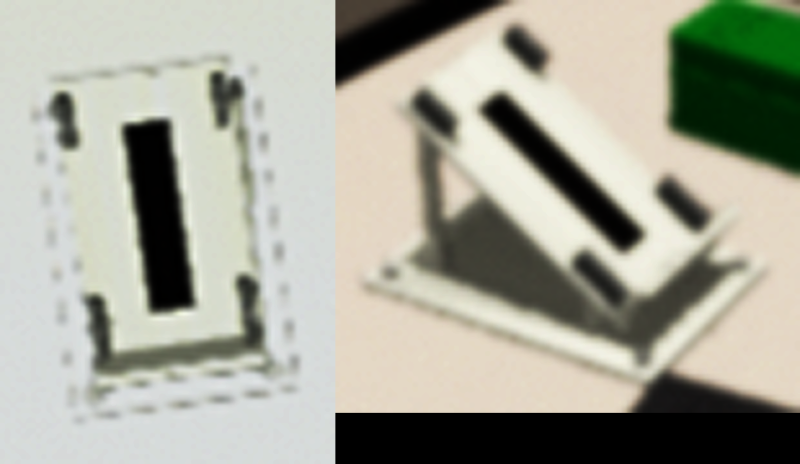

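The crop shows the cradle clearly in both views: bed with a black centre strip, four dark guides and the stop at the lower (robot) end. The case mask found nothing, so I fix its threshold and triangulate the strip.

```bash
sed -i 's/max(2)<105/max(2)<130/; s/<600/<500/' h.py; cat > cr.py <<'E'
from h import *
t=pickle.load(open("top.pkl","rb"));s=pickle.load(open("scene.pkl","rb"))
print(t["frame"][307,243],t["frame"][297,358])
for o in cases(t):print(o)
def slot(c,x0,x1,y0,y1):
    m=np.zeros((480,640),np.uint8);m[y0:y1,x0:x1]=(c["frame"][y0:y1,x0:x1].max(2)<110)
    k=max(cv2.findContours(m,cv2.RETR_EXTERNAL,cv2.CHAIN_APPROX_NONE)[0],key=cv2.contourArea)
    M=cv2.moments(m*cv2.drawContours(np.zeros_like(m),[k],-1,1,-1),True)
    b=cv2.boxPoints(cv2.minAreaRect(k));b=b[np.argsort(b[:,1])]
    return np.array([(b[0]+b[1])/2,[M["m10"]/M["m00"],M["m01"]/M["m00"]],(b[2]+b[3])/2]),b
pt,bt=slot(t,272,300,195,245);ps,bs=slot(s,250,284,230,270)
print(bt,bs)
X=tri(t,pt,s,ps);print(X);d=X[0]-X[2];print(np.linalg.norm(d),np.arctan2(d[1],d[0]),np.degrees(np.arcsin(d[2]/np.linalg.norm(d))))
E
python3 cr.py
```

```text
[109 109 108] [112 114 112]
(array([0.44289024, 0.18411452, 0.028     ]), np.float64(0.22763018533628784), array([0.05455531, 0.12212211]))
(array([ 0.46761672, -0.07150424,  0.028     ]), np.float64(0.18889805088247266), array([0.05255972, 0.12136902]))
[[286.47998 203.35999]
 [279.19995 204.4    ]
 [291.47998 238.35999]
 [284.19995 239.4    ]] [[259.50003 236.50003]
 [257.00003 239.00003]
 [285.00003 262.00003]
 [282.50003 264.50003]]
[[0.66713022 0.09835526 0.07967024]
 [0.63330156 0.09372577 0.05724013]
 [0.59827231 0.08902447 0.03429105]]
0.08299245142083604 0.13468750034332197 33.1468596093464
```

```bash
cat >> h.py <<'E'
def bedR(yaw): return Ro.from_euler('ZY',[yaw,-np.radians(35)])   # x up slope, z leaning to robot
def overlay(c,O,yaw,box,f):
    x0,x1,y0,y1=box;im=cv2.resize(c["frame"][y0:y1,x0:x1],None,fx=f,fy=f,interpolation=cv2.INTER_CUBIC)
    R=bedR(yaw).as_matrix()
    def L(P,col):
        q=proj(c,np.array(P)@R.T+O);q=((q-[x0,y0]+.5)*f-.5).astype(int);cv2.polylines(im,[q.reshape(-1,1,2)],False,col,1)
    for sgn in(-1,1):
        for a,b in((-.060,-.032),(.042,.064)):L([[a,sgn*.030,0],[b,sgn*.030,0],[b,sgn*.030,.012],[a,sgn*.030,.012],[a,sgn*.030,0]],(255,0,0))
    L([[-.0615,-.03,0],[-.0615,.03,0],[-.0615,.03,.021],[-.0615,-.03,.021],[-.0615,-.03,0]],(0,0,255))
    return im
E
python3 - <<'E'
from cr import *
O=np.array([.6325,.0936,.056]);y=.135
a=overlay(t,O,y,(255,320,180,270),6);b=overlay(s,O,y,(228,318,218,298),6)
o=np.zeros((540,930,3),np.uint8);o[:,:390]=a;o[:480,390:]=b
cv2.imwrite("pics/c2.png",cv2.resize((255*(o/255)**2).astype(np.uint8),None,fx=.86,fy=.86)[:,:,::-1])
E
```

```text
[109 109 108] [112 114 112]
(array([0.44289024, 0.18411452, 0.028     ]), np.float64(0.22763018533628784), array([0.05455531, 0.12212211]))
(array([ 0.46761672, -0.07150424,  0.028     ]), np.float64(0.18889805088247266), array([0.05255972, 0.12136902]))
[[286.47998 203.35999]
 [279.19995 204.4    ]
 [291.47998 238.35999]
 [284.19995 239.4    ]] [[259.50003 236.50003]
 [257.00003 239.00003]
 [285.00003 262.00003]
 [282.50003 264.50003]]
[[0.66713022 0.09835526 0.07967024]
 [0.63330156 0.09372577 0.05724013]
 [0.59827231 0.08902447 0.03429105]]
0.08299245142083604 0.13468750034332197 33.1468596093464
```

View pics/c2.png

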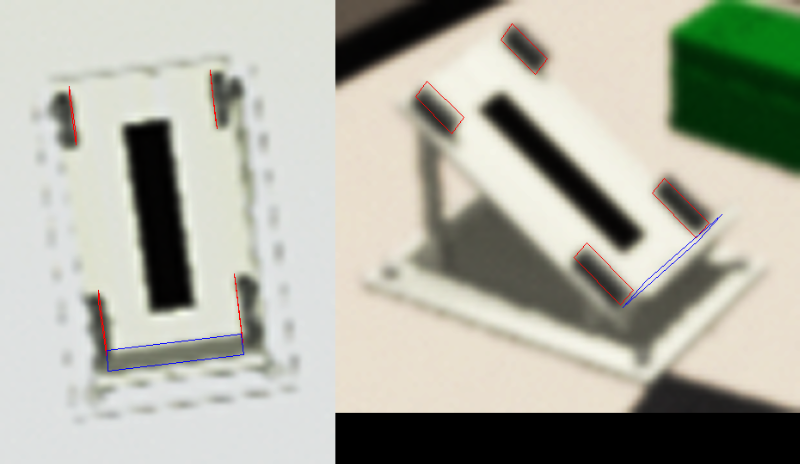

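The bed pose fits to about a millimetre, and both cases are measured at 52–54 x 121 mm, which matches the description. Now I move: lift the left case, weigh it and set it down.

```bash
cat > act.py <<'E'
from plant import bot
from h import *
O=np.array([.6325,.0936,.056]);BY=.135
H=.012
def q(r): x,y,z,w=r.as_quat();return np.array([w,x,y,z])
def best(p,r):
    c=[]
    for f in(0,np.pi):
        o=q(r*Ro.from_euler('x',np.pi)*Ro.from_euler('z',f));j=bot.inverse_kinematics(p,o)
        if j is not None:c.append((abs(j[5]),f,o))
    return min(c,key=lambda a:a[0])
def fz(): bot.wait(.4);s=[]; 
def weigh():
    bot.wait(.4);a=[]
    for _ in range(5):a.append(bot.state()["ft_force"]);bot.wait(.05)
    return np.mean(a,0)
def bedpt(x,y,z): return O+bedR(BY).apply([x,y,z])
def pick(x,y,yaw):
    o=best([x,y,.15],Ro.from_euler('z',yaw))[2]
    bot.move_to([x,y,.15],o);f0=weigh()
    print("touch",bot.move_straight([x,y,H],v=.12,max_force=10))
    bot.command_gripper(.03,90)
    bot.move_straight([x,y,.085],v=.1);f1=weigh();s=bot.state()
    print("weight",f1-f0,"width",s["gripper_width"],s["grasp_force"],"t",s["clock"]);return o
def down(x,y):
    print("down",bot.move_straight([x,y,H+.004],v=.1), bot.move_straight([x,y,H-.001],v=.02,max_force=4),bot.state()["tool_pos"])
    bot.command_gripper(.085);bot.move_straight([x,y,.15],v=.2)
E
python3 - <<'E'
from act import *
P=[(.4429,.1841,.2276),(.4676,-.0715,.1889)]
for p in P: print(best([p[0],p[1],.15],Ro.from_euler('z',p[2])),best([p[0],p[1],H],Ro.from_euler('z',p[2]))[:2])
for z in(.10,.012): print(best(bedpt(.004,0,z),bedR(BY)))
pick(*P[0])
c=bot.camera("scene");cv2.imwrite("pics/l1.png",c["frame"][:,:,::-1])
E
```

```text
(np.float64(0.1663411207063552), 3.141592653589793, array([-6.95320973e-18,  1.13554532e-01, -9.93531765e-01,  6.08362748e-17])) (np.float64(0.1663411207063552), 3.141592653589793)
(np.float64(0.34063319505678935), 3.141592653589793, array([-5.77479959e-18,  9.43096343e-02, -9.95542914e-01,  6.09594221e-17])) (np.float64(0.34063319505678935), 3.141592653589793)
(np.float64(0.015782459313964825), 3.141592653589793, array([-0.30002101,  0.06432702, -0.95154509, -0.02028223]))
(np.float64(0.013996334144919409), 3.141592653589793, array([-0.30002101,  0.06432702, -0.95154509, -0.02028223]))
touch False
weight [ 0.19334596 -0.07147966 -2.49397097] width 0.049121385893040416 93.13523277640343 t 6.9417
```

View pics/l1.png

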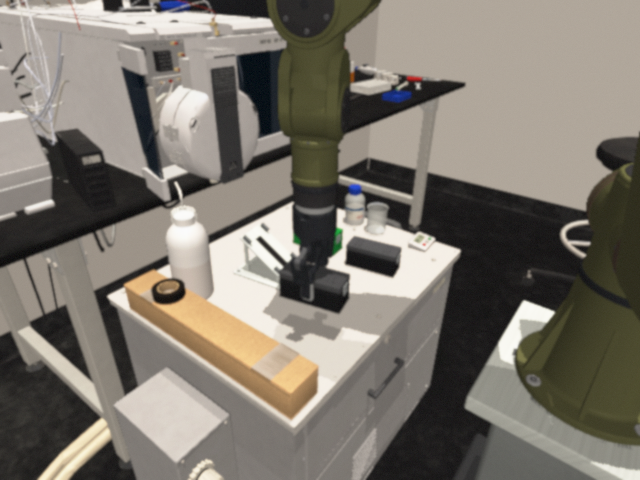

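The picture shows the left case at (315,283), gripped level and clear of the table. It weighs about 2.5 N, so it is the light one. I set it down and lift the right one.

```bash
python3 - <<'E'
from act import *
down(.4429,.1841)
pick(.4676,-.0715,.1889)
c=bot.camera("scene");cv2.imwrite("pics/r1.png",c["frame"][:,:,::-1])
E
```

```text
down False True [0.44398376 0.18452699 0.01278001]
touch False
weight [-0.3187828  -0.05004211 -6.71908036] width 0.0491878698546184 93.89306902885437 t 14.3167
```

View pics/r1.png

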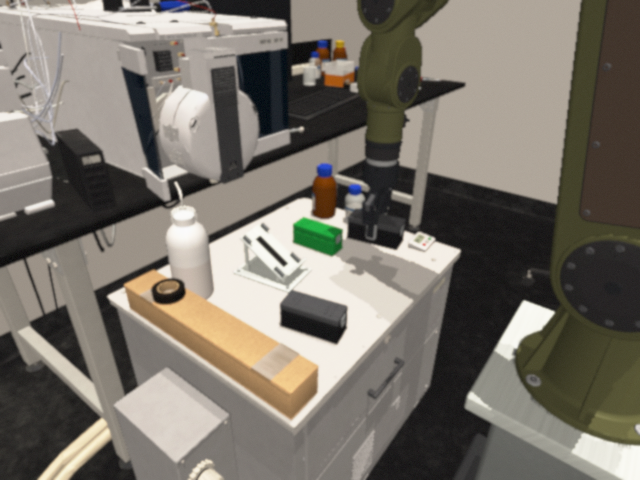

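The left case is back flat at (313,316). The right case weighs 6.7 N, so it is the full one. I carry it over the cradle, tilted to the slope, and take a look there.

```bash
python3 - <<'E'
from act import *
bot.move_straight([.4676,-.0715,.2],v=.15)
o=best(bedpt(.004,0,.11),bedR(BY))[2]
bot.move_to(bedpt(.004,0,.13),o)
bot.move_straight(bedpt(.004,0,.05),v=.1)
s=bot.state();print(s["clock"],s["tool_pos"]-bedpt(.004,0,.05),s["ft_force"])
out=[]
for n,b in(("scene",(200,360,190,310)),("top",(210,370,150,270))):
    c=bot.camera(n);out.append(overlay(c,O,BY,b,5)if n=="scene" else overlay(c,O,BY,b,5))
cv2.imwrite("pics/h1.png",cv2.resize(np.hstack(out),None,fx=.5,fy=.5,interpolation=cv2.INTER_AREA)[:,:,::-1])
E
```

```text
17.1 [ 0.0001766  -0.00013857  0.00030872] [ 1.67056895e-02  4.53297057e-03 -5.94288709e+00]
```

View pics/h1.png

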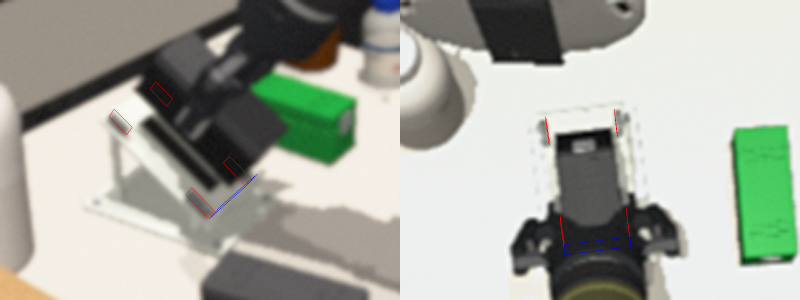

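In both views the case hangs parallel to the bed and between the guide lines, with the case end at (585,140) in the top crop. I lower it along the normal, slide it to the stop and release.

```bash
python3 - <<'E'
from act import *
B=lambda:bedR(BY).inv().apply(bot.state()["tool_pos"]-O)
bot.move_straight(bedpt(.004,0,.018),v=.08)
print("bed",bot.move_straight(bedpt(.004,0,.007),v=.015,max_force=5),B())
b=B()
print("stop",bot.move_straight(bedpt(b[0]-.012,b[1],b[2]),v=.015,max_force=6),B(),bot.state()["ft_force"])
b=B()
bot.command_gripper(.085);bot.wait(.3)
bot.move_straight(bedpt(b[0],b[1],.13),v=.1)
bot.move_to([.45,-.05,.30],best([.45,-.05,.30],Ro.identity())[2])
bot.goto_joints([-1.35,.314,-.047,1.21,0,1.571])
print(bot.state()["clock"])
out=[]
for n,bx in(("scene",(200,360,190,310)),("top",(210,370,150,270))):
    c=bot.camera(n);pickle.dump(c,open(n+"2.pkl","wb"));out.append(overlay(c,O,BY,bx,5))
print(cases(c))
cv2.imwrite("pics/f1.png",cv2.resize(np.hstack(out),None,fx=.5,fy=.5,interpolation=cv2.INTER_AREA)[:,:,::-1])
E
```

```text
bed True [ 4.41366966e-03 -1.70451324e-05  1.24589368e-02]
stop True [ 1.10503528e-03 -1.29484177e-05  1.24511628e-02] [-2.52701218 -0.63167945  5.40534312]
23.8917
[(array([0.4436287 , 0.18244545, 0.028     ]), np.float64(0.22212694796683866), array([0.0540889 , 0.12220654]))]
```

View pics/f1.png

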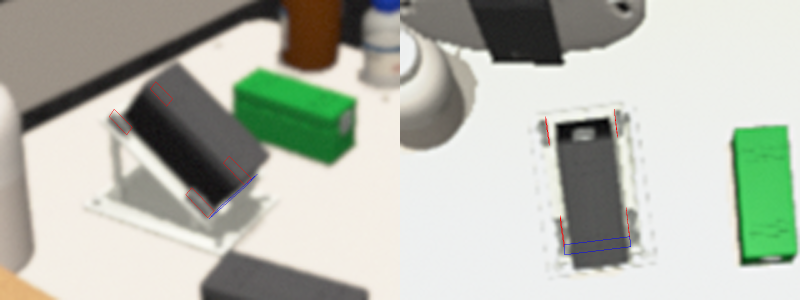

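The case lies flat in the cradle between the guides (scene crop (195,140), top crop (592,195)). I check its position along the slope with numbers before handing in.

```bash
python3 - <<'E'
from act import *
c=pickle.load(open("top2.pkl","rb"))
m=np.zeros((480,640),np.uint8);m[190:265,268:308]=c["frame"][190:265,268:308].max(2)<130
k=max(cv2.findContours(m,cv2.RETR_EXTERNAL,cv2.CHAIN_APPROX_NONE)[0],key=cv2.contourArea)
# lower lid edge + case outline: compare with the outline expected for a seated case
R=bedR(BY)
for x in(-.0015,.005,.012):
    P=np.array([[x+a*.06,b*.025,d]for a in(-1,1)for b in(-1,1)for d in(0,.056)])
    h=cv2.convexHull(proj(c,R.apply(P)+O).astype(np.float32));print(x,h[:,0].min(0),h[:,0].max(0),cv2.minAreaRect(h))
print(k[:,0].min(0),k[:,0].max(0)+1,cv2.minAreaRect(k))
E
```

```text
-0.0015 [270.6019  195.80164] [300.49112 258.35666] ((285.0704345703125, 227.0828857421875), (60.402957916259766, 23.896387100219727), 83.04315185546875)
0.005 [270.20956 193.03723] [300.17242 255.74187] ((284.71270751953125, 224.39334106445312), (60.558868408203125, 23.955215454101562), 83.04194641113281)
0.012 [269.78482 190.04536] [299.8275  252.91241] ((284.3254699707031, 221.48275756835938), (60.728126525878906, 24.018951416015625), 83.04061889648438)
[272 197] [302 257] ((285.97998046875, 226.86000061035156), (58.8312873840332, 24.041629791259766), 81.8698959350586)
```

```bash
python3 -c "
from plant import bot
print(bot.close_job())"
```

```text
the job is handed in; nothing more can be done
None
```

The right-hand case was the full one (6.7 N against 2.5 N); it now lies lid up in the cradle, about 2 mm or less off its seated place, the spent case is flat on the cabinet, and the job is handed in at about 24 s, though no verdict came back.

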